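# Tip the onions from the pail into the roasting tin

## Task

Lift the enamel pail of onions by its bail (the arched carrying handle) and stand it on the worktop close beside the roasting tin on the tin's left, turned so that the slanted heel grip at its bottom rim points away from the tin. Then let go of the bail, take the pail by that heel grip and tip it, so that both onions go into the tin, and finally stand the empty pail upright on the worktop again, clear of the tin. Do not shove the mug or the salt shaker about.

Things in the scene. Friction and masses are not known exactly. Their poses are not given: they have to be found in the camera images.
- pail_center (a point): Open pale enamel pail with dark rim, 105 mm high, outer diameter 116 mm at the foot, 144 mm at the mouth, wall 3 mm, about 0.25 kg, plus two onions of about 45 g inside. Point on its axis 52 mm above its underside. z points out of the mouth; the heel grip is on the -x side, pouring side +x, the bail's two pivots at y = +77 and -77 mm, 92 mm above the underside
- bail (a joint): angle of the pail's arched wire bail: 0 = straight up over the pail, positive = leaning to the pail's +x (pouring) side, negative = to the heel grip side; range +-1.3 rad, slightly stiff pivots (0.03 N m), stays where left; a pail hung by it swings nearly upright. 154 mm between pivots
- bail_grip: wooden grip tube at the top of the bail, 16 mm thick and 66 mm long along its y (the pail's y). Origin at its centre, 85 mm from the pivot line (177 mm above the pail's underside when the bail stands straight)
- heel_grip: pale plate 62 mm wide (along the pail's y), 10 mm thick, fixed to the pail's bottom rim on its -x side; rises outwards from the foot, leaning 40 degrees from vertical away from the pail. Origin mid-plate, the place to grasp: 102 mm from the pail's axis, 45 mm above its underside, 20 mm below the plate's upper edge. Axes parallel to the pail's; 30 mm free on either side of the plate
- onion_a_center (a point): one of two brown onions, 56 mm across and 54 mm high, at its centre; starts inside the pail
- onion_b_center (a point): the other onion, the same
- tin: open dark steel roasting tin, 190 mm (x) by 230 mm (y) by 55 mm high over the rim, floor and walls 4 mm, 0.9 kg, loose; origin at the centre of its underside; its +y side is the left side as seen from the robot
- mug_center (a point): mug that stays where it is, 78 mm across and 100 mm high with a handle, at mid-height
- salt_center (a point): salt shaker that stays where it is, 44 mm across and 90 mm high, at mid-height

How it is judged:
On the way, in this order (a step that is already met when the one before it is completed fails the run):
1. the pail hangs clear of the worktop, held by its bail grip (contact force between the fingers and bail_grip above 1 N and height (world z) of pail_center above 0.075 m), for 0.2 s.
2. the pail, let go, stands upright left of the tin (150 to 300 mm to its +y, within 120 mm in x), heel grip pointing away (over 220 mm to +y, pail x within 0.6 rad of tin y) (angle between pail_center's own z axis and vertical below 0.1 rad and height (world z) of pail_center between 0.044 and 0.06 m and y of pail_center in the frame of tin between 0.15 and 0.3 m and x of pail_center in the frame of tin between -0.12 and 0.12 m and y of heel_grip in the frame of tin above 0.22 m and angle between the x axis of pail_center and the y axis of tin, either way round below 0.6 rad and contact force between the fingers and bail_grip below 0.1 N), for 0.2 s.
3. the pail is tipped by more than 1.2 rad while the fingers hold its heel grip (angle between pail_center's own z axis and vertical above 1.2 rad and contact force between the fingers and heel_grip above 1 N), for 0.1 s.
At the end, for the whole second after the job is handed in: Both onions lie inside the tin (centres between its walls and 10 to 60 mm above its underside); the pail stands upright (within 0.1 rad) on the worktop, its axis more than 150 mm from the tin's centre, released (x of onion_a_center in the frame of tin between -0.095 and 0.095 m and y of onion_a_center in the frame of tin between -0.115 and 0.115 m and z of onion_a_center in the frame of tin between 0.01 and 0.06 m and x of onion_b_center in the frame of tin between -0.095 and 0.095 m and y of onion_b_center in the frame of tin between -0.115 and 0.115 m and z of onion_b_center in the frame of tin between 0.01 and 0.06 m and angle between pail_center's own z axis and vertical below 0.1 rad and height (world z) of pail_center between 0.044 and 0.06 m and horizontal distance between pail_center and tin above 0.15 m); the robot touches nothing.
It fails at once if the mug is shoved more than 40 mm (distance of mug_center from where it was at the start of the episode above 0.04 m).
It fails at once if the salt shaker is shoved more than 40 mm (distance of salt_center from where it was at the start of the episode above 0.04 m).
It also fails if it takes over 72 s, if anything falls off the work surface, if the arm or the gripper's body presses on something with over 40 N, if the wrist force passes 120 N, or if a joint passes its speed limit or range.

## Robot

A 6-joint arm with a two-finger parallel gripper is mounted at the origin on a cart in front of the work surface, level with it; the furniture and walls round the work are solid. World frame = base frame: x ahead of the robot, y to its left, z up, the work surface at z = 0. Lengths are in m, angles in rad, forces in N, time in s.
With the tool pointing down it reaches from about 0.425 to 0.95 m from the base axis. Payload 3.5 kg.
Tool frame: the origin (TCP) lies at the very end of the fingers, on their centre line; the grasp point (between the pads) lies 19 mm behind it; z points along the fingers, y is the direction in which the jaws open and shut (so a half turn about z gives the same grasp; the last joint's range is limited). The gripper opens to 85 mm and grips with 20 to 120 N. Pads are 22 mm wide; open, the fingers measure 114 mm over their backs; the gripper's body (76 mm by 85 mm) begins 54 mm behind the grasp point. The pads swing forward as they close: fully open they stand 13 mm farther back than shut.
Start: joints at [1.175, 0.286, 1.577, -0, 1.279, -0.15], TCP at [0.164, 0.655, 0.231] pointing down, gripper open.
Joint ranges: [-2.77, 2.77], [-0.9, 2.22], [0.21, 2.48], [-1.53, 4.67], [0.24, 2.81], [-2.84, 2.84]. Speed limits (rad/s): [2.79, 2.79, 3.14, 3.14, 3.14, 3.14].

## Interface

Orientations are given as a unit quaternion [x, y, z, w].
In Python, from workcell import arm gives the robot as it stands.
- The arm moves only by the tool arm_command, never from a script. Its argument "plan" is one flat list of numbers, 4 for each row, row after row: the shift along the tool's x, y, z in m, then the turn about the tool's z in degrees. In form: [x, y, z, yaw, x, y, z, yaw, ...]. A call has 1 to 20 rows; each row shifts and turns the commanded pose from where the row before left it, along the tool's axes as they then stand; what a row does not reach is not made up. A row lasts 1/12 s, in which the tool goes at most 41.7 mm and 7.16 degrees, less where a joint would pass 70% of its speed; a pose out of reach is approached as far as the arm can. A call with a gripper value outside its range is refused whole. "jaw" is the opening, from -1 (shut) to 1 (fully open), set as the call begins (left out, the last holds). The fingers move at their own pace and stop on an object; "force" is the grip in N (left out, the last holds). Time passes only in rows, so rows that do not move let the fingers close. It gives the time, the measured TCP pose, the force and the opening at its end, in the units of the state.
- arm.get_obs(): the state, without advancing time (a new reading comes with each control period).
- arm.snapshot(name): name is "scene" or "top" or "wrist"; returns a dict with "frame" (400x640x3 uint8, red, green, blue), "K" (3x3 intrinsics, pixels), "R" (3x3) and "t" (3): a world point X has camera coordinates R X + t. Camera axes: x right, y down, z forward; pixel columns grow to the right and rows downward; lengths in m; the calibration is good to about 2 mm. A picture is of the moment at which its call begins. There is no depth.
- arm.close_job(): hands the job in, once; it reports no verdict.
The state is a dict: "time_s": time; "joint_positions": joint angles; "joint_vel": joint speeds; "tau": joint torques, N m; "tool_pos": TCP position; "ee_rot": TCP orientation; "wrist_force": force on the tool from outside, world axes, zero at the start; "wrist_torque": the same for the moment, N m; "finger_gap": finger opening in m.
Only numpy, scipy, OpenCV 4.12 (cv2) and the standard library are available. Lean on these libraries where they do the work, as an engineer would, in place of code of your own. Each camera call takes 0.05 s, during which the arm holds its last target. There are 200 camera calls.

## Working session

There is one attempt and no reset: what is moved stays moved. The work goes in short steps, Python scripts to look and compute and a tool call to move; the robot and the scene stay as the last step left them, time stands still between calls to the robot, and variables do not carry over. Pictures are saved under pics/ and viewed, about 8 in all and at most 12, crops included, and the job is handed in when it is done.

Besides the shell and the picture viewer there is one more tool, called as a command line: name --argument value ..., lists and objects as JSON in quotes. arm_command: Moves the arm, as the interface text tells. Its arguments: {"type":"object","properties":{"plan":{"type":"array","items":{"type":"number"}},"jaw":{"type":"number"},"force":{"type":"number"}},"required":["plan"]}

```bash
ls; mkdir -p pics
python3 - <<'E'
from workcell import arm
import cv2,numpy as np
o=arm.get_obs()
for k,v in o.items(): print(k,np.round(v,3))
for n in ("scene","top"):
    s=arm.snapshot(n); cv2.imwrite(f"pics/{n}0.png",s["frame"][:,:,::-1]); np.savez(f"pics/{n}0.npz",**s)
    print(n,s["K"].tolist(),np.round(s["R"],3).tolist(),np.round(s["t"],3), "cam at",np.round(-s["R"].T@s["t"],3))
E
```

```text
pics
time_s 0.0
joint_positions [ 1.175  0.287  1.578 -0.     1.279 -0.15 ]
joint_vel [-0.001 -0.     0.    -0.002  0.002  0.001]
tau [-1.0000e-03 -4.0596e+01 -2.9263e+01 -0.0000e+00  6.0000e-03 -0.0000e+00]
tool_pos [0.164 0.654 0.23 ]
ee_rot [ 0.123  0.992 -0.001 -0.   ]
wrist_force [ 0.262 -0.078  0.3  ]
wrist_torque [ 0.039  0.059 -0.027]
finger_gap 0.085
scene [[478.6694853255642, 0.0, 317.7035622644216], [0.0, 478.6694853255642, 207.14167780740817], [0.0, 0.0, 1.0]] [[-0.655, -0.756, 0.016], [-0.586, 0.494, -0.642], [0.477, -0.43, -0.766]] [0.381 0.441 0.968] cam at [0.046 0.486 1.019]
top [[463.88954742369174, 0.0, 323.5498998261016], [0.0, 463.88954742369174, 204.65941842125864], [0.0, 0.0, 1.0]] [[-0.012, -1.0, 0.016], [-0.999, 0.011, -0.032], [0.031, -0.016, -0.999]] [-0.004  0.603  0.977] cam at [0.572 0.005 0.996]
```

View pics/scene0.png

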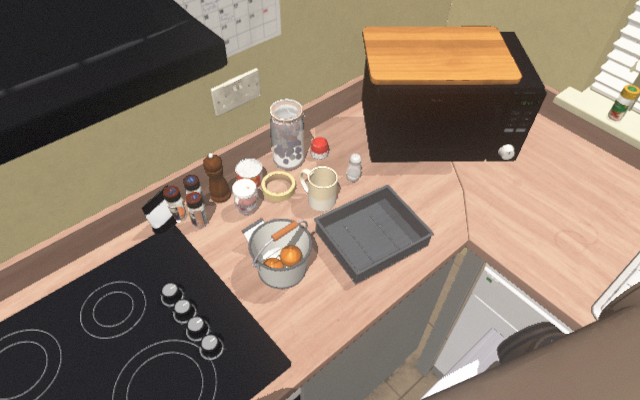

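View pics/top0.png

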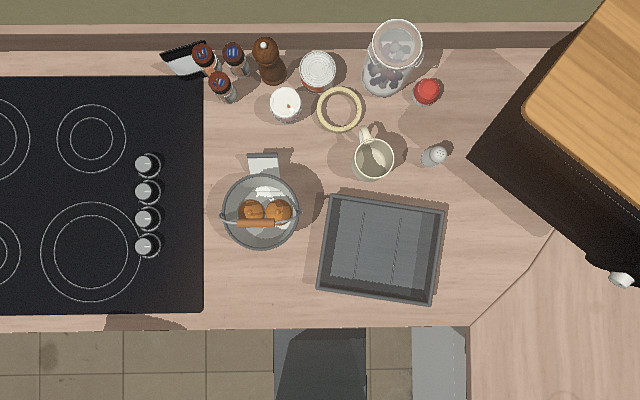

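The top view shows the pail at about (261,212), its heel plate at (263,163) pointing to world +x, and the orange bail grip at (255,223). The tin is at about (381,249), the mug at (374,158) and the salt shaker at (434,155). The scene view agrees, with the grip at (286,230). Next I'll turn these pixels into positions.

```bash
cat > h.py <<'E'
import numpy as np,cv2
def ray(s,px):
    d=np.linalg.inv(s["K"])@np.array([px[0],px[1],1.]); return -s["R"].T@s["t"], s["R"].T@d
def onz(s,px,z):
    c,d=ray(s,px); return c+d*(z-c[2])/d[2]
def tri(s1,p1,s2,p2):
    c1,d1=ray(s1,p1);c2,d2=ray(s2,p2)
    k=np.linalg.lstsq(np.c_[d1,-d2],c2-c1,rcond=None)[0]
    a,b=c1+k[0]*d1,c2+k[1]*d2; return (a+b)/2,np.linalg.norm(a-b)
def blobs(mask,amin=30):
    cs=cv2.findContours(mask.astype(np.uint8),cv2.RETR_EXTERNAL,cv2.CHAIN_APPROX_NONE)[0]
    return sorted([c for c in cs if cv2.contourArea(c)>amin],key=cv2.contourArea,reverse=True)
E
python3 - <<'E'
from h import *
S={n:np.load(f"pics/{n}0.npz") for n in("scene","top")}
T=S["top"]
for n,(x0,y0,x1,y1) in {"top":(215,170,310,255),"scene":(245,215,315,290)}.items():
    hsv=cv2.cvtColor(S[n]["frame"],cv2.COLOR_RGB2HSV)
    m=(hsv[...,0]<15)&(hsv[...,1]>130)&(hsv[...,2]>80); z=np.zeros_like(m); z[y0:y1,x0:x1]=m[y0:y1,x0:x1]
    for c in blobs(z): print(n,cv2.minAreaRect(c),cv2.contourArea(c))
hsv=cv2.cvtColor(T["frame"],cv2.COLOR_RGB2HSV)
m=(hsv[...,2]<110)&(hsv[...,1]<90); z=np.zeros_like(m); z[185:315,305:455]=m[185:315,305:455]
z=cv2.morphologyEx(z.astype(np.uint8),cv2.MORPH_CLOSE,np.ones((9,9)))
c=blobs(z)[0]; r=cv2.minAreaRect(c); b=cv2.boxPoints(r); print("tin",r)
P=np.array([onz(T,p,.055) for p in b]); print(P.round(3),P.mean(0).round(3),[np.linalg.norm(P[i]-P[i-1]).round(3) for i in range(4)])
up=cv2.resize(T["frame"][140:270,200:320,::-1],None,fx=4.6,fy=4.6,interpolation=cv2.INTER_CUBIC)
up2=cv2.resize(S["scene"]["frame"][205:295,235:320,::-1],None,fx=2.9,fy=4.6*130/90*90/90/4.6*0+2.9,interpolation=cv2.INTER_CUBIC)
H=max(up.shape[0],up2.shape[0]);im=np.zeros((H,up.shape[1]+up2.shape[1],3),np.uint8);im[:up.shape[0],:up.shape[1]]=up;im[:up2.shape[0],up.shape[1]:]=up2
cv2.imwrite("pics/c1.png",im[:600,:800]);print(im.shape)
for q in [(261,212)]: print(onz(T,q,.105))
E
```

```text
top ((282.45843505859375, 207.70545959472656), (23.88113784790039, 13.158994674682617), 46.97493362426758) 128.0
top ((251.0, 208.0), (14.0, 24.0), 90.0) 85.0
scene ((282.60003662109375, 258.7000427246094), (18.782970428466797, 37.11872863769531), 63.43495178222656) 422.0
scene ((284.576904296875, 230.11537170410156), (5.269651412963867, 27.457656860351562), 56.3099365234375) 125.5
tin ((373.64739990234375, 248.29190063476562), (131.225341796875, 98.30496978759766), 8.746162414550781)
[[ 0.436  0.037  0.055]
 [ 0.632  0.004  0.055]
 [ 0.589 -0.259  0.055]
 [ 0.392 -0.225  0.055]] [ 0.512 -0.111  0.055] [np.float64(0.265), np.float64(0.199), np.float64(0.267), np.float64(0.199)]
(598, 798, 3)
[0.58730665 0.11064144 0.105     ]
```

View pics/c1.png

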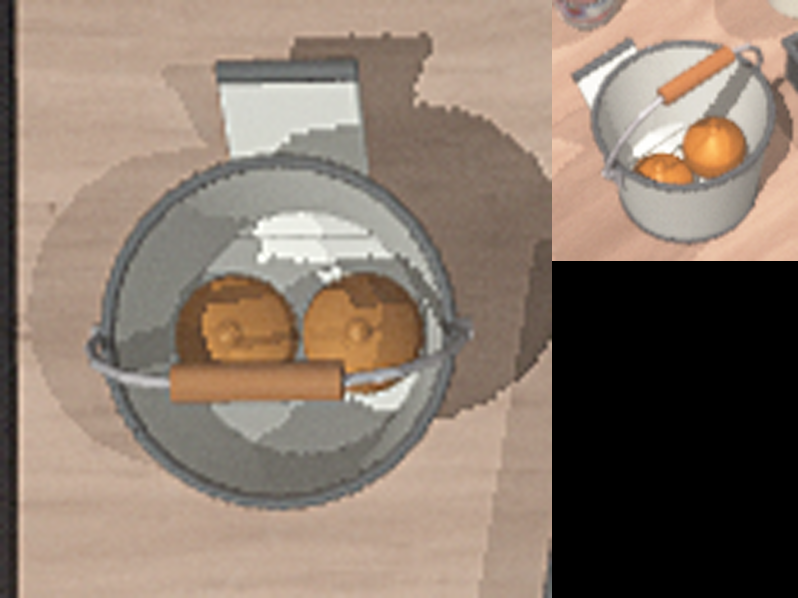

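The crop shows the grip centred at top pixel (255.9,223.0) and scene pixel (285,230.5). The pivots are at (221.3,215.7) and (300.6,211.7), the rim centre at (260.9,211.7) and the heel's top edge at (262.4,154.8). The tin mask came out too wide because it caught a shadow, so I'll use the tin's rim corners instead.

Run:
```python
from h import *
S={n:np.load(f"pics/{n}0.npz") for n in("scene","top")}
T=S["top"]
g,e=tri(T,(255.9,223),S["scene"],(285,230.5)); print("grip",g.round(4),"err",e.round(4))
a,b=onz(T,(221.3,215.7),.092),onz(T,(300.6,211.7),.092); print("pivots",a.round(3),b.round(3),np.linalg.norm(a-b),(a+b)/2)
c=onz(T,(260.9,211.7),.105); h=onz(T,(262.4,154.8),.06); print("c",c.round(4),"heel",h.round(4),np.linalg.norm((h-c)[:2]),np.degrees(np.arctan2(*(h-c)[1::-1])))
p=np.degrees(np.arctan2(*(b-a)[1::-1])); print("pivot az",p)
e1,e2=onz(T,(237.2,223.5),g[2]),onz(T,(274.3,222.6),g[2]); print("tube",np.linalg.norm(e1-e2),np.degrees(np.arctan2(*(e2-e1)[1::-1])))
# tin corners refined by eye + subpixel
gr=cv2.cvtColor(T["frame"],cv2.COLOR_RGB2GRAY)
q=np.array([(329,195),(444,210),(432,305),(317,292)],np.float32).reshape(-1,1,2)
q=cv2.cornerSubPix(gr,q,(4,4),(-1,-1),(3,30,.01)).reshape(-1,2); print(q)
P=np.array([onz(T,x,.055) for x in q]); print("tin",P.round(3).tolist(),P.mean(0),[np.linalg.norm(P[i]-P[i-1]).round(3) for i in range(4)], np.degrees(np.arctan2(*(P[0]-P[3])[1::-1])),np.degrees(np.arctan2(*(P[0]-P[1])[1::-1])))
```

```text
grip [0.5672 0.1119 0.1749] err 0.0011
pivots [0.581 0.189 0.092] [0.587 0.035 0.092] 0.15400054685667253 [0.58423059 0.11219045 0.092     ]
c [0.5879 0.1108 0.105 ] heel [0.7036 0.1123 0.06  ] 0.11576165890710759 0.7371103361346407
pivot az -87.75464800840538
tube 0.06531491409658641 -89.27472303518879
[[326.16815 195.67055]
 [444.      210.     ]
 [430.51596 306.36725]
 [315.33096 289.03632]]
tin [[0.62, -0.016, 0.055], [0.588, -0.255, 0.055], [0.393, -0.224, 0.055], [0.432, 0.008, 0.055]] [ 0.50823213 -0.1217216   0.055     ] [np.float64(0.19), np.float64(0.242), np.float64(0.197), np.float64(0.236)] -7.2836913202173585 82.44619606949745
```

arm_command --plan '[0,0,0,6.8,0,0,0,6.8,0,0,0,6.8,0,0,0,6.8,0,0,0,6.8,0,0,0,6.8,0,0,0,6.8,0,0,0,6.8,0,0,0,6.8,0,0,0,6.8,0,0,0,6.8]' --jaw 1 --force 60

```text
time_s: 1.02
tool_pos: [0.1641, 0.6544, 0.2305]
ee_rot: [0.702, 0.712, -0.001, 0.0]
wrist_force: [-0.1, 0.0, -0.5]
finger_gap: 0.0854
```

arm_command --plan '[-0.0275,0.0196,0,0,-0.0275,0.0196,0,0,-0.0275,0.0196,0,0,-0.0275,0.0196,0,0,-0.0275,0.0196,0,0,-0.0275,0.0196,0,0,-0.0275,0.0196,0,0,-0.0275,0.0196,0,0,-0.0275,0.0196,0,0,-0.0275,0.0196,0,0,-0.0275,0.0196,0,0,-0.0275,0.0196,0,0,-0.0275,0.0196,0,0,-0.0275,0.0196,0,0,-0.0275,0.0196,0,0,-0.0275,0.0196,0,0,-0.0275,0.0196,0,0,-0.0275,0.0196,0,0,-0.0275,0.0196,0,0,-0.0275,0.0196,0,0]'

```text
time_s: 2.68
tool_pos: [0.5673, 0.1109, 0.2308]
ee_rot: [0.7, 0.714, -0.0, -0.0]
wrist_force: [-0.2, 0.8, 0.6]
finger_gap: 0.0851
```

arm_command --plan '[0,0,0,0,0,0,0,0,0,0,0,0]'

```text
time_s: 2.93
tool_pos: [0.5663, 0.1126, 0.2307]
ee_rot: [0.7, 0.714, -0.0, -0.001]
wrist_force: [-0.4, 0.2, -0.1]
finger_gap: 0.0854
```

arm_command --plan '[0,0,0.015,0,0,0,0.02,0,0,0,0.02,0,0,0,0.02,0,0,0,0,0,0,0,0,0]'

```text
time_s: 3.43
tool_pos: [0.5652, 0.1136, 0.1552]
ee_rot: [0.7, 0.715, -0.001, -0.001]
wrist_force: [0.1, 0.2, 0.5]
finger_gap: 0.0857
```

arm_command --plan '[0,0,0,0,0,0,0,0,0,0,0,0,0,0,0,0,0,0,0,0,0,0,0,0,0,0,0,0,0,0,0,0,0,0,0,0,0,0,0,0,0,0,0,0,0,0,0,0]' --jaw -1

```text
time_s: 4.43
tool_pos: [0.5672, 0.1124, 0.157]
ee_rot: [0.7, 0.714, 0.0, 0.0]
wrist_force: [-1.2, -0.2, 5.2]
finger_gap: 0.0143
```

arm_command --plan '[0,0,-0.005,0,0,0,-0.005,0,0,0,-0.01,0,0,0,-0.01,0,0,0,-0.01,0,0,0,-0.01,0,0,0,-0.01,0,0,0,-0.01,0,0,0,-0.01,0,0,0,0,0,0,0,0,0,0,0,0,0,0,0,0,0]'

```text
time_s: 5.52
tool_pos: [0.5663, 0.1124, 0.2353]
ee_rot: [0.7, 0.714, -0.001, -0.001]
wrist_force: [-0.8, -0.4, -4.2]
finger_gap: 0.0143
```

Run:
```python
from workcell import arm
import cv2,numpy as np
a=[arm.snapshot(n)["frame"][:,:,::-1] for n in("scene","top")]
im=np.vstack([cv2.resize(a[0][120:320,180:460],None,fx=2,fy=1.5)[:300],cv2.resize(a[1][120:320,180:460],None,fx=2,fy=1.5)])
cv2.imwrite("pics/v4.png",im)
```

```text
(no output)
```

View pics/v4.png

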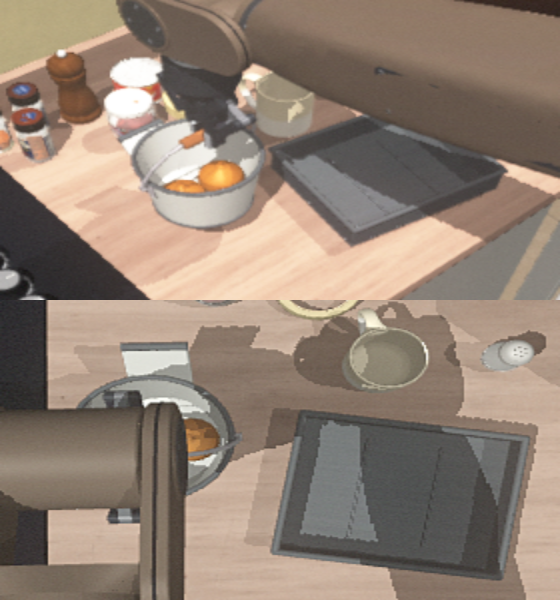

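The pail hangs from the grip and is clear of the worktop. Next I'll turn it about 81° counter-clockwise, shift it beside the tin and lower it.

arm_command --plan '[0,0,0,-2,0,0,0,-4.3,0,0,0,-4.3,0,0,0,-4.3,0,0,0,-4.3,0,0,0,-4.3,0,0,0,-4.3,0,0,0,-4.3,0,0,0,-4.3,0,0,0,-4.3,0,0,0,-4.3,0,0,0,-4.3,0,0,0,-4.3,0,0,0,-4.3,0,0,0,-4.3,0,0,0,-4.3,0,0,0,-4.3,0,0,0,-4.3,0,0,0,-4.3,0,0,0,-1.6]'

```text
time_s: 7.28
tool_pos: [0.5666, 0.1124, 0.2357]
ee_rot: [0.067, 0.998, -0.0, -0.0]
wrist_force: [-0.4, 1.3, -2.9]
finger_gap: 0.014
```

arm_command --plan '[0.0025,-0.0025,0,0,0.005,-0.005,0,0,0.0055,-0.006,0,0,0.0055,-0.006,0,0,0.005,-0.005,0,0,0.0042,-0.005,0,0,0,0,0.005,0,0,0,0.01,0,0,0,0.01,0,0,0,0.01,0,0,0,0.01,0,0,0,0.01,0,0,0,0.005,0,0,0,0,0,0,0,0,0,0,0,0,0,0,0,0,0,0,0,0,0,0,0,0,0,0,0,0,0]'

```text
time_s: 8.95
tool_pos: [0.5356, 0.087, 0.1767]
ee_rot: [0.069, 0.998, -0.0, 0.0]
wrist_force: [0.5, -0.4, -4.0]
finger_gap: 0.014
```

Run:
```python
from workcell import arm
import cv2,numpy as np
a=[]
for n in("scene","top"):
    s=arm.snapshot(n);np.savez(f"pics/{n}5.npz",**s);a.append(s["frame"][:,:,::-1])
im=np.vstack([cv2.resize(a[0][180:320,200:440],None,fx=2.1,fy=2.1),cv2.resize(a[1][130:270,180:420],None,fx=2.1,fy=2.1)])
cv2.imwrite("pics/v5.png",im); print(im.shape)
```

```text
(588, 504, 3)
```

View pics/v5.png

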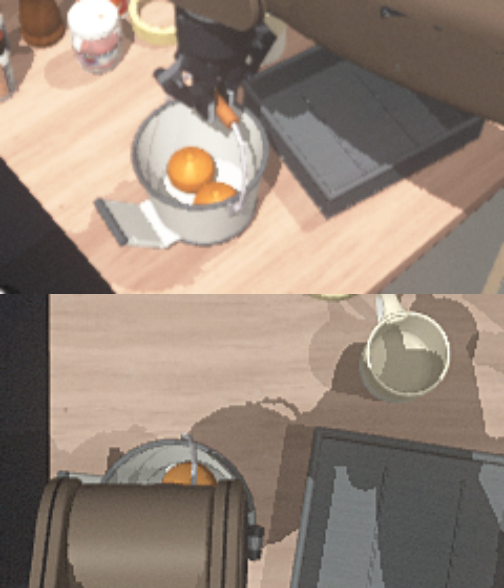

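The pail hangs upright, heel pointing left. It sits about 25 mm to the heel side of the grip, so I'll shift it slightly toward the tin, set it down and let go.

arm_command --plan '[0,-0.005,0,0,0,-0.007,0,0,0,0,0,0,0,0,0.005,0,0,0,0.005,0,0,0,0.005,0,0,0,0.005,0,0,0,0.003,0,0,0,0,0,0,0,0,0,0,0,0,0,0,0,0,0]'

```text
time_s: 10.05
tool_pos: [0.5361, 0.0725, 0.159]
ee_rot: [0.068, 0.998, -0.003, 0.003]
wrist_force: [-6.9, -7.5, 17.1]
finger_gap: 0.0139
```

arm_command --plan '[0,0,-0.003,0,0,0,-0.002,0,0,0,0,0,0,0,0,0]'

```text
time_s: 10.38
tool_pos: [0.5335, 0.075, 0.1579]
ee_rot: [0.069, 0.998, -0.0, -0.0]
wrist_force: [0.4, -1.8, 0.1]
finger_gap: 0.0136
```

Run:
```python
from workcell import arm
import cv2,numpy as np
print({k:np.round(v,3) for k,v in arm.get_obs().items() if k in("tool_pos","wrist_force")})
a=[]
for n in("scene","top"):
    s=arm.snapshot(n);np.savez(f"pics/{n}6.npz",**s);a.append(s["frame"][:,:,::-1])
im=np.vstack([cv2.resize(a[0][180:320,200:440],None,fx=2.1,fy=2.1),cv2.resize(a[1][130:270,180:420],None,fx=2.1,fy=2.1)])
cv2.imwrite("pics/v6.png",im); print(im.shape)
```

```text
{'tool_pos': array([0.534, 0.075, 0.158]), 'wrist_force': array([ 0.354, -1.84 ,  0.053])}
(588, 504, 3)
```

View pics/v6.png

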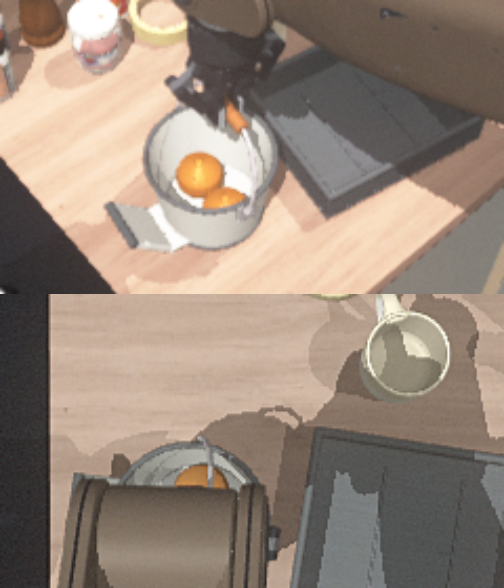

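The pail is standing on the worktop with almost no load on the wrist. I'll release it and back off.

arm_command --plan '[0,0,0,0,0,0,0,0,0,0,0,0,0,0,0,0,0,0,0,0,0,0,0,0]' --jaw 1

```text
time_s: 10.98
tool_pos: [0.5338, 0.0752, 0.1584]
ee_rot: [0.069, 0.998, 0.0, 0.0]
wrist_force: [-0.3, 0.5, 0.7]
finger_gap: 0.0838
```

arm_command --plan '[0,0,-0.02,0,0,0,-0.03,0,0,0,-0.03,0,0,0,-0.03,0,0,0.03,-0.02,6.9,0,0.03,0,6.9,0,0.03,0,6.9,0,0.03,0,6.9,0,0.03,0,6.9,0,0.03,0,6.9,0,0.03,0,6.9,0,0,0,6.9,0,0,0,6.9,0,0,0,6.9,0,0,0,6.9,0,0,0,6.9,0,0,0,6.9]'

```text
time_s: 12.4
tool_pos: [0.6313, 0.2544, 0.288]
ee_rot: [0.754, 0.657, -0.0, -0.0]
wrist_force: [-0.3, 0.3, 0.2]
finger_gap: 0.0853
```

Run:
```python
from workcell import arm
import cv2,numpy as np
print({k:np.round(v,3) for k,v in arm.get_obs().items() if k in("time_s","tool_pos","ee_rot","wrist_force","joint_positions")})
a=[]
for n in("scene","top"):
    s=arm.snapshot(n);np.savez(f"pics/{n}7.npz",**s);a.append(s["frame"][:,:,::-1])
im=np.hstack([cv2.resize(a[0][180:330,200:330],None,fx=3,fy=3),cv2.resize(a[1][130:280,190:320],None,fx=3,fy=3)])
cv2.imwrite("pics/v7.png",im); print(im.shape)
```

```text
{'time_s': np.float64(12.4), 'joint_positions': array([0.234, 0.264, 1.501, 0.   , 1.377, 0.372]), 'tool_pos': array([0.631, 0.254, 0.288]), 'ee_rot': array([ 0.754,  0.657, -0.   , -0.   ]), 'wrist_force': array([-0.316,  0.317,  0.247])}
(450, 780, 3)
```

View pics/v7.png

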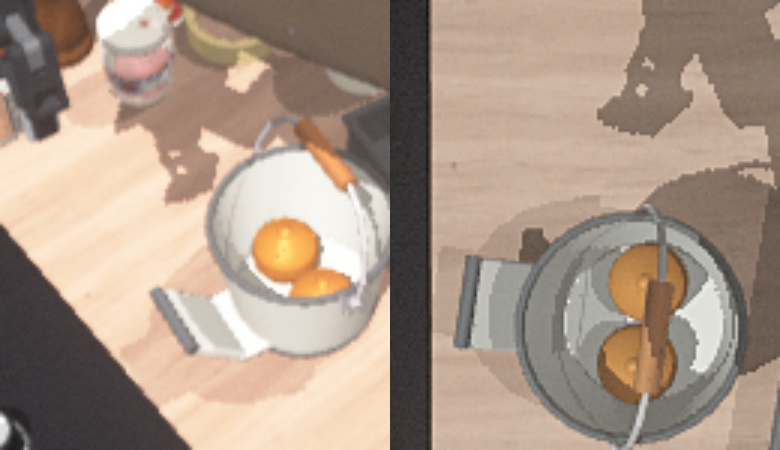

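The pail is upright, with the rim centre at top pixel (270.7,238.7) and the centre of the heel's top edge at (215.5,230.7). The heel points left.

Run:
```python
from h import *
T=np.load("pics/top7.npz");Sc=np.load("pics/scene7.npz")
c=onz(T,(270.7,238.7),.105); h=onz(T,(215.5,230.7),.060)
d=(h-c)[:2]; az=np.degrees(np.arctan2(d[1],d[0])); print("c",c,"h",h,np.linalg.norm(d),az)
e1,e2=onz(T,(217,130+256/3),.06),onz(T,(214,246),.06); print("edge",np.linalg.norm(e1-e2),np.degrees(np.arctan2(*(e1-e2)[1::-1])))
m,e=tri(T,(215.5,230.7),Sc,(200+172.5/3,180+322/3)); print("tri",m,e)
u=d/np.linalg.norm(d); g=c[:2]+.102*u; print("grasp xy",g, "far",c[:2]+.12*u)
tin=np.array([.508,-.121]);a=np.radians(-7.3);R=np.array([[np.cos(a),-np.sin(a)],[np.sin(a),np.cos(a)]])
print("tin frame",R.T@(c[:2]-tin),R.T@(g-tin))
```

```text
c [0.53601611 0.0924919  0.105     ] h [0.55156948 0.20739192 0.06      ] 0.11594792920891855 82.29104790311544
edge 0.061724690117469186 -5.817331469890517
tri [0.55220702 0.20886726 0.05689916] 0.002117421711361257
grasp xy [0.54969849 0.19357005] far [0.55211303 0.21140737]
tin frame [0.00066176 0.21532129] [0.00138978 0.31731869]
```

Step 2's numbers fit: in the tin frame the pail is at (0.001, 0.215) and the heel at y 0.317. I'll grasp the plate across its width, a little high and outward so the gripper body clears the rim. With a light grip the pail can pivot in the pads as it lifts.

arm_command --plan '[-0.0125,-0.0145,0,0,-0.0125,-0.0145,0,0,-0.0125,-0.0145,0,0,-0.0125,-0.0145,0,0,-0.0125,-0.0144,0,0,0,0,0.03,0,0,0,0.03,0,0,0,0.03,0,0,0,0.03,0,0,0,0.03,0,0,0,0,0,0,0,0,0]' --jaw 1 --force 20

```text
time_s: 13.5
tool_pos: [0.55, 0.2016, 0.1367]
ee_rot: [0.752, 0.66, -0.002, -0.001]
wrist_force: [0.7, -0.0, -0.3]
finger_gap: 0.0854
```

arm_command --plan '[0,0,0.025,0,0,0,0.025,0,0,0,0.025,0,0,0,0.02,0,0,0,0.015,0,0,0,0,0,0,0,0,0]'

```text
time_s: 14.08
tool_pos: [0.5528, 0.2021, 0.0302]
ee_rot: [0.752, 0.659, 0.001, 0.001]
wrist_force: [0.1, 0.5, 0.9]
finger_gap: 0.0856
```

arm_command --plan '[0,0,0,0,0,0,0,0,0,0,0,0,0,0,0,0,0,0,0,0,0,0,0,0]' --jaw -1

```text
time_s: 14.58
tool_pos: [0.5532, 0.2026, 0.0309]
ee_rot: [0.752, 0.659, 0.002, 0.001]
wrist_force: [0.0, 1.2, 6.1]
finger_gap: 0.0617
```

The plate is held, with a gap of 61.7 mm. I'll lift a little and see whether the pail pivots.

arm_command --plan '[0,0,-0.006,0,0,0,-0.008,0,0,0,-0.008,0,0,0,-0.008,0,0,0,-0.008,0,0,0,-0.008,0,0,0,-0.008,0,0,0,-0.006,0,0,0,0,0]'

```text
time_s: 15.33
tool_pos: [0.5523, 0.2022, 0.0903]
ee_rot: [0.752, 0.659, 0.001, 0.001]
wrist_force: [1.2, 1.0, -0.2]
finger_gap: 0.0618
```

Run:
```python
from workcell import arm
import cv2,numpy as np
a=[arm.snapshot(n)["frame"][:,:,::-1] for n in("scene","top")]
im=np.hstack([cv2.resize(a[0][150:350,190:380],None,fx=2,fy=2),cv2.resize(a[1][130:330,190:380],None,fx=2,fy=2)])
cv2.imwrite("pics/v8.png",im)
```

```text
(no output)
```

View pics/v8.png

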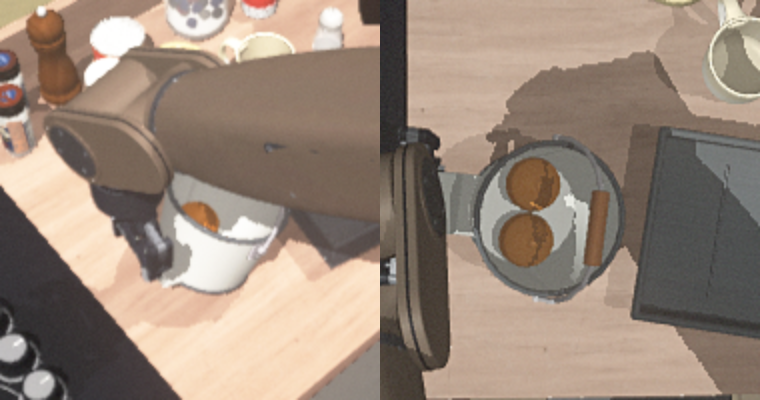

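The pail pivots in the pads, tilted about 20° on its foot edge. Now I'll raise it and carry it over the tin in one motion, so that the acceleration keeps the onions in until I brake.

arm_command --plan '[0,0,-0.02,0,0,0,-0.033,0,0,0,-0.033,0,0,0,-0.033,0,-0.01,0,-0.033,0,-0.02,0,-0.01,0,-0.027,0,0,0,-0.027,0,0,0,-0.027,0,0,0,-0.027,0,0,0,-0.027,0,0,0,-0.027,0,0,0,-0.025,0,0,0,-0.013,0,0,0,0,0,0,0,0,0,0,0]'

```text
time_s: 16.77
tool_pos: [0.5203, -0.0266, 0.2493]
ee_rot: [0.753, 0.658, -0.001, -0.001]
wrist_force: [-0.9, -0.2, -3.1]
finger_gap: 0.0618
```

Run:
```python
from workcell import arm
import cv2,numpy as np
o=arm.get_obs();print(np.round(o["tool_pos"],3),np.round(o["wrist_force"],2),np.round(o["wrist_torque"],2))
a=[arm.snapshot(n)["frame"][:,:,::-1] for n in("scene","top")]
im=np.hstack([cv2.resize(a[0][130:330,220:420],None,fx=2,fy=2),cv2.resize(a[1][130:330,240:440],None,fx=2,fy=2)])
cv2.imwrite("pics/v9.png",im)
```

```text
[ 0.52  -0.027  0.249] [-0.88 -0.16 -3.13] [-0.04  0.03  0.03]
```

View pics/v9.png

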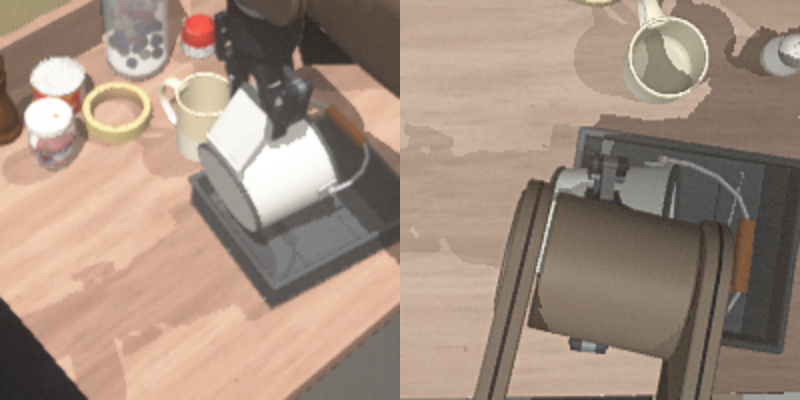

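The pail is tipped over the tin, but the wrist still feels about 3.1 N, so the onions may still be inside. I'll hold, then shake.

arm_command --plan '[0,0,0,0,0,0,0,0,0,0,0,0,0,0,0,0,0,0,0,0,0,0,0,0,0,0,0,0]'

```text
time_s: 17.45
tool_pos: [0.521, -0.0261, 0.2504]
ee_rot: [0.752, 0.659, 0.0, 0.0]
wrist_force: [0.3, -0.1, -3.1]
finger_gap: 0.0618
```

arm_command --plan '[-0.02,0,0,0,-0.02,0,0,0,0.04,0,0,0,0,0,0,0,0,0,0,0,-0.02,0,0,0,-0.02,0,0,0,0.04,0,0,0,0,0,0,0,0,0,0,0,0,0,0,0,0,0,0,0,0,0,0,0]'

```text
time_s: 18.53
tool_pos: [0.521, -0.0263, 0.2503]
ee_rot: [0.752, 0.659, -0.0, 0.0]
wrist_force: [-0.5, 0.4, -3.4]
finger_gap: 0.0613
```

Run:
```python
from workcell import arm
import cv2,numpy as np
o=arm.get_obs();print(np.round(o["tool_pos"],3),np.round(o["wrist_force"],2),np.round(o["wrist_torque"],2))
for n in("scene","top"):
    s=arm.snapshot(n)["frame"]; cv2.imwrite(f"pics/{n}10.png",s[:,:,::-1])
    hsv=cv2.cvtColor(s,cv2.COLOR_RGB2HSV); m=(hsv[...,0]<18)&(hsv[...,1]>130)&(hsv[...,2]>60); m[:, :300]=0; m[:120]=0;m[320:]=0;m[:,450:]=0
    from h import blobs
    for c in blobs(m,20): print(n,cv2.boundingRect(c),cv2.contourArea(c))
```

```text
[ 0.521 -0.026  0.25 ] [-0.5   0.4  -3.43] [ 0.09 -0.08 -0.01]
scene (311, 137, 16, 17) 193.5
```

The weight of 3.1–3.4 N says the onions are still inside, so the free-hanging tilt isn't quite enough. I'll rest the foot side of the pail's wall on the tin's left rim and lower the grip, which forces the mouth further down.

arm_command --plan '[-0.01,0,0,0,-0.01,0,0,0,0,0,0.01,0,0,0,0.01,0,0,0,0.01,0,0,0,0.01,0,0,0,0.005,0,0,0,0,0,0,0,0,0]'

```text
time_s: 19.38
tool_pos: [0.5183, -0.0463, 0.2064]
ee_rot: [0.752, 0.659, -0.001, 0.0]
wrist_force: [-2.9, -1.2, 4.8]
finger_gap: 0.0615
```

arm_command --plan '[0,0,0.005,0,0,0,0.005,0,0,0,0,0,0,0,0,0,0,0,0,0,0,0,0,0]'

```text
time_s: 19.88
tool_pos: [0.5228, -0.0489, 0.2041]
ee_rot: [0.752, 0.659, 0.002, 0.007]
wrist_force: [-3.7, -5.1, 23.2]
finger_gap: 0.0617
```

Run:
```python
from workcell import arm
import cv2,numpy as np
a=[arm.snapshot(n)["frame"][:,:,::-1] for n in("scene","top","wrist")]
im=np.hstack([cv2.resize(a[0][130:330,240:440],None,fx=2,fy=2),cv2.resize(a[1][130:330,260:460],None,fx=2,fy=2)])
im=np.vstack([im,np.hstack([cv2.resize(a[2],(320,200)),np.zeros((200,480,3),np.uint8)])])
cv2.imwrite("pics/v10.png",im)
```

```text
(no output)
```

View pics/v10.png

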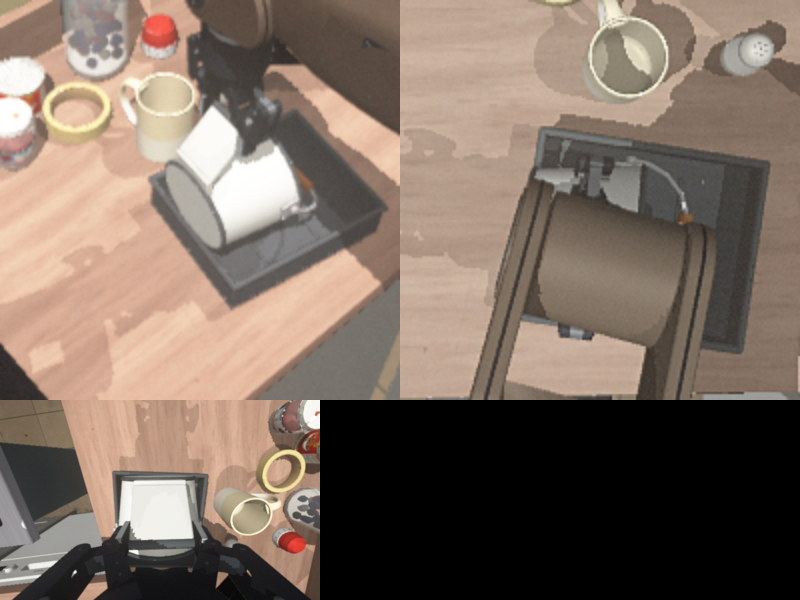

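Run:
```python
from workcell import arm
import numpy as np
o=arm.get_obs();print({k:np.round(o[k],3).tolist() for k in("tool_pos","ee_rot","wrist_force","wrist_torque","joint_positions")})
```

```text
{'tool_pos': [0.523, -0.049, 0.204], 'ee_rot': [0.752, 0.659, 0.002, 0.007], 'wrist_force': [-3.065, -4.836, 22.775], 'wrist_torque': [-0.63, 1.042, 0.176], 'joint_positions': [-0.284, -0.029, 1.976, -0.005, 1.18, -0.152]}
```

arm_command --plan '[0,0,-0.01,0,0,0,-0.015,0,0,0,-0.015,0,0,0,0,0,0,0,0,0,0,0,0,0,0,0,0,0]'

```text
time_s: 20.62
tool_pos: [0.5174, -0.0456, 0.2332]
ee_rot: [0.752, 0.659, -0.001, -0.001]
wrist_force: [0.3, -0.1, -3.8]
finger_gap: 0.0612
```

Run:
```python
from workcell import arm
import numpy as np,cv2
o=arm.get_obs();print({k:np.round(o[k],3).tolist() for k in("tool_pos","wrist_force","wrist_torque")})
from h import blobs
for n in("scene","top"):
    s=arm.snapshot(n); f=s["frame"]; np.savez(f"pics/{n}11.npz",**s)
    hsv=cv2.cvtColor(f,cv2.COLOR_RGB2HSV); m=(hsv[...,0]<20)&(hsv[...,1]>130)&(hsv[...,2]>40); m[:, :300]=0; m[:120]=0;m[320:]=0;m[:,450:]=0
    for c in blobs(m,5): print(n,cv2.boundingRect(c),cv2.contourArea(c))
```

```text
{'tool_pos': [0.517, -0.046, 0.233], 'wrist_force': [0.274, -0.093, -3.8], 'wrist_torque': [0.027, -0.021, 0.053]}
scene (311, 137, 17, 17) 198.0
```

Run:
```python
import numpy as np,cv2
a=np.load("pics/scene11.npz")["frame"][:,:,::-1];b=np.load("pics/top11.npz")["frame"][:,:,::-1]
im=np.hstack([cv2.resize(a[170:290,305:405],None,fx=5,fy=5,interpolation=cv2.INTER_CUBIC),cv2.resize(b[180:300,320:395],None,fx=4,fy=5,interpolation=cv2.INTER_CUBIC)])
im=cv2.convertScaleAbs(im,alpha=1.3,beta=20);cv2.imwrite("pics/v11.png",im)
```

```text
(no output)
```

View pics/v11.png

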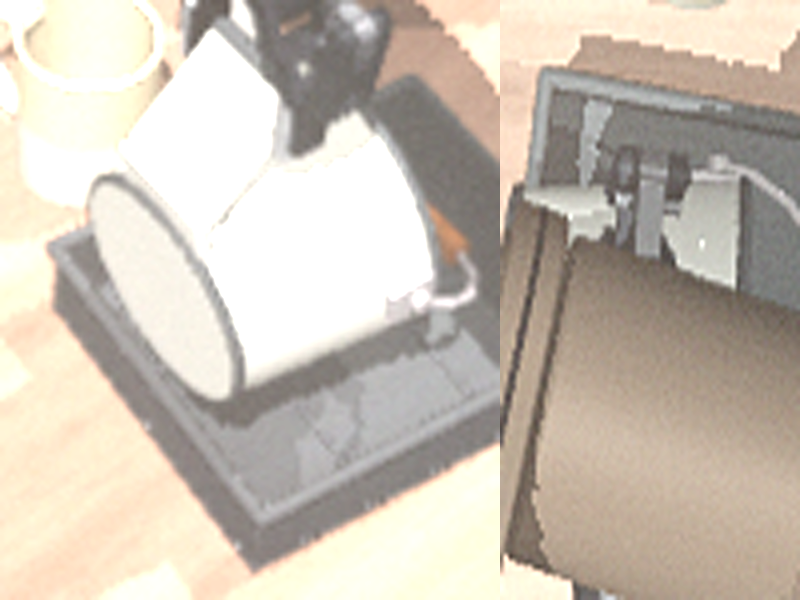

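```bash
cat >> h.py <<'E'
def onplane(s,px,p,n):
    c,d=ray(s,px); return c+d*((p-c)@n)/(d@n)
E
python3 - <<'E'
from h import *
S=np.load("pics/scene11.npz");T=np.load("pics/top11.npz")
q=np.array([.752,.659]);ty=np.array([2*q[0]*q[1],q[1]**2-q[0]**2,0]);tx=np.array([-ty[1],ty[0],0])
g=np.array([.517,-.046,.233+.026])
f=lambda c:(305+c[0]/5,170+c[1]/5)
inp=lambda P:np.array([-(P-g)@tx,(P-g)[2]]).round(4)  # toward tin, up
F=onplane(S,f((167,288)),g,ty); Pn=onplane(S,f((415,300)),g-.077*ty,ty)
print("foot centre",inp(F),"near pivot",inp(Pn))
d=inp(Pn)-inp(F); print("axis len",np.hypot(*d),"tilt deg",90-np.degrees(np.arctan2(d[1],d[0])))
Pf=onplane(T,(320+220/4,180+160/5),g+.077*ty,ty);print("far pivot (top)",inp(Pf))
E
```

```text
foot centre [-0.0375 -0.13  ] near pivot [ 0.0467 -0.1138]
axis len 0.08574427094564394 tilt deg 79.10942530377973
far pivot (top) [ 0.059  -0.2046]
```

Run:
```python
from h import *
S=np.load("pics/scene11.npz")
q=np.array([.752,.659]);ty=np.array([2*q[0]*q[1],q[1]**2-q[0]**2,0]);tx=np.array([-ty[1],ty[0],0])
g=np.array([.517,-.046,.233+.026])
inp=lambda P:np.array([-(P-g)@tx,(P-g)[2]]).round(4)
for nm,c,o in(("pivot",(415,300),-.077),("tube near end",(460,252),-.033),("wire bend",(476,288),-.055),("mouth rim low near",(437,290),-.07)):
    print(nm,inp(onplane(S,(305+c[0]/5,170+c[1]/5),g+o*ty,ty)))
```

```text
pivot [ 0.0467 -0.1138]
tube near end [ 0.121  -0.1757]
wire bend [ 0.1131 -0.1755]
mouth rim low near [ 0.068  -0.1289]
```

The tilt is about 79°, just under the roughly 82° needed, and the bail leans about 0.9 rad across the mouth. My last push caught the foot edge on the inside of the rim. I'll back off left, rest the wall lightly on the rim and drag toward the tin, so that friction adds tilt.

arm_command --plan '[0.015,0,0,0,0.02,0,0,0,0,0,0.01,0,0,0,0.01,0,0,0,0.007,0,0,0,0.003,0,0,0,0,0,0,0,0,0]'

```text
time_s: 21.38
tool_pos: [0.5224, -0.0119, 0.2071]
ee_rot: [0.753, 0.659, -0.001, -0.001]
wrist_force: [-4.2, 0.6, 7.5]
finger_gap: 0.0615
```

arm_command --plan '[-0.006,0,0,0,-0.008,0,0.001,0,-0.008,0,0.001,0,-0.008,0,0.001,0,-0.008,0,0.001,0,0,0,0,0,0,0,0,0]'

```text
time_s: 21.97
tool_pos: [0.5185, -0.0504, 0.2028]
ee_rot: [0.753, 0.658, 0.0, 0.001]
wrist_force: [-2.2, -0.0, 7.0]
finger_gap: 0.0613
```

Run:
```python
from workcell import arm
import numpy as np
for n in("scene","top"): np.savez(f"pics/{n}12.npz",**arm.snapshot(n))
```

arm_command --plan '[0,0,-0.01,0,0,0,-0.015,0,0,0,-0.015,0,0,0,0,0,0,0,0,0,0,0,0,0,0,0,0,0,0,0,0,0]'

```text
time_s: 22.73
tool_pos: [0.5172, -0.0488, 0.2398]
ee_rot: [0.752, 0.659, -0.001, -0.001]
wrist_force: [-0.2, 0.1, -3.7]
finger_gap: 0.0617
```

```bash
cat > w.py <<'E'
from workcell import arm
from h import *
import sys
o=arm.get_obs();print(o["time_s"],np.round(o["tool_pos"],3),np.round(o["wrist_force"],2))
tag=sys.argv[1]
for n in("scene","top"):
    s=arm.snapshot(n);np.savez(f"pics/{n}{tag}.npz",**s)
def foot(tag):
    # light-grey foot disc + wall blob in scene
    s=np.load(f"pics/scene{tag}.npz");hsv=cv2.cvtColor(s["frame"],cv2.COLOR_RGB2HSV)
    m=(hsv[...,1]<45)&(hsv[...,2]>130);z=np.zeros_like(m);z[160:300,300:420]=m[160:300,300:420]
    for c in blobs(z,150): print(tag,cv2.contourArea(c),np.round(cv2.minAreaRect(c)[0],1),np.round(cv2.fitEllipse(c)[2],1),cv2.boundingRect(c))
for t in ("11","12",tag): foot(t)
E
python3 w.py 13
```

```text
22.7333 [ 0.517 -0.049  0.24 ] [-0.24  0.08 -3.65]
11 3213.5 [351.9 213.1] 123.8 (309, 169, 91, 81)
12 4052.5 [345.7 227.9] 132.2 (308, 178, 93, 96)
13 3694.0 [345.  206.4] 144.0 (308, 167, 79, 84)
```

The onions are still in. Hanging free, the pail swings like a pendulum with a period of about 0.7 s (8–9 rows), so I'll pump it gently at that rhythm over the middle of the tin to push the tilt past 90°.

arm_command --plan '[0.015,0,-0.01,0,-0.012,0,0,0,-0.012,0,0,0,-0.012,0,0,0,-0.012,0,0,0,0.012,0,0,0,0.012,0,0,0,0.012,0,0,0,0.012,0,0,0,-0.012,0,0,0,-0.012,0,0,0,-0.012,0,0,0,-0.012,0,0,0,0.012,0,0,0,0.012,0,0,0,0.012,0,0,0,0.012,0,0,0,0,0,0,0,0,0,0,0]'

```text
time_s: 24.42
tool_pos: [0.5199, -0.0332, 0.2513]
ee_rot: [0.751, 0.66, -0.0, 0.0]
wrist_force: [-0.2, -0.6, -3.0]
finger_gap: 0.0615
```

arm_command --plan '[0,0,0,0,0,0,0,0,0,0,0,0,0,0,0,0]'

```text
time_s: 24.75
tool_pos: [0.5199, -0.0344, 0.2513]
ee_rot: [0.752, 0.659, -0.0, 0.0]
wrist_force: [1.0, 0.3, -3.6]
finger_gap: 0.0613
```

```bash
python3 w.py 14
```

```text
24.75 [ 0.52  -0.034  0.251] [ 0.97  0.31 -3.61]
11 3213.5 [351.9 213.1] 123.8 (309, 169, 91, 81)
12 4052.5 [345.7 227.9] 132.2 (308, 178, 93, 96)
14 3556.5 [342.1 205.7] 142.9 (309, 165, 77, 85)
```

Run:
```python
import numpy as np,cv2
L=lambda n:np.load(f"pics/{n}.npz")["frame"][:,:,::-1]
f=lambda i,x,y:cv2.resize(i[y:y+100,x:x+130],(400,300),interpolation=cv2.INTER_CUBIC)
im=np.vstack([np.hstack([f(L("scene12"),295,165),f(L("scene13"),295,155)]),np.hstack([f(L("scene14"),295,155),f(L("top14"),320,185)])])
cv2.imwrite("pics/v12.png",im)
```

```text
(no output)
```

View pics/v12.png

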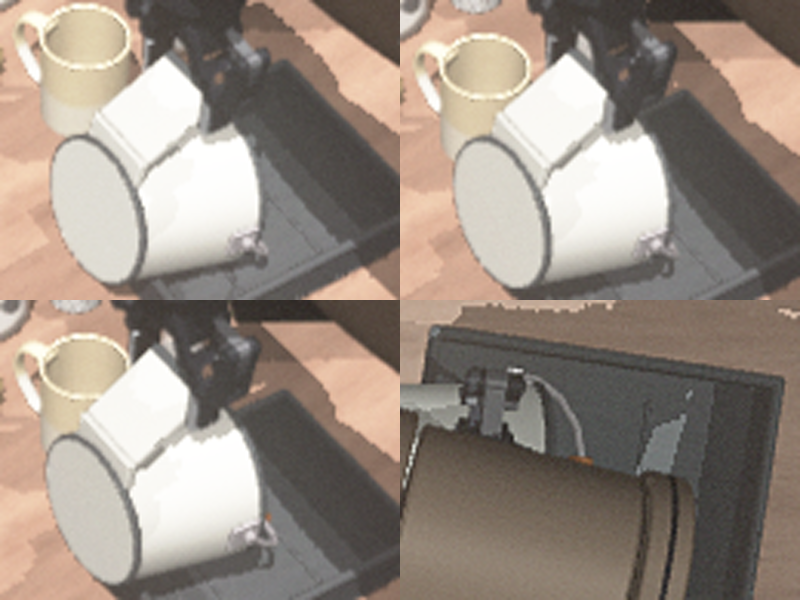

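Run:
```python
from h import *
def go(tag,tcp,F,P,oy):
    S=np.load(f"pics/scene{tag}.npz")
    q=np.array([.752,.659]);ty=np.array([2*q[0]*q[1],q[1]**2-q[0]**2,0]);tx=np.array([-ty[1],ty[0],0])
    g=np.array(tcp)+[0,0,.028]
    inp=lambda P:np.array([-(P-g)@tx,(P-g)[2]]).round(4)
    f=lambda c:(295+c[0]*130/400,oy+c[1]/3)
    a=inp(onplane(S,f(F),g,ty));b=inp(onplane(S,f(P),g-.077*ty,ty));d=b-a
    print(tag,a,b,np.hypot(*d).round(3),"tilt",90-np.degrees(np.arctan2(d[1],d[0])))
go(12,(.5185,-.0504,.2028),(97,210),(245,243),165)
go(13,(.517,-.049,.24),(103,213),(652-400,243),155)
go(14,(.52,-.034,.251),(93,208),(245,238),155)
S=np.load("pics/scene14.npz");T=np.load("pics/top14.npz")
# bail visible in top: orange tube end
for n in("scene","top"):
    f=np.load(f"pics/{n}14.npz")["frame"];hsv=cv2.cvtColor(f,cv2.COLOR_RGB2HSV)
    m=((hsv[...,0]<18)|(hsv[...,0]>170))&(hsv[...,1]>110)&(hsv[...,2]>40);z=np.zeros_like(m);z[180:300,340:460]=m[180:300,340:460]
    print(n,np.argwhere(z)[:,::-1].tolist()[:25])
```

```text
12 [-0.0735 -0.11  ] [ 0.0111 -0.1273] 0.086 tilt 101.55717595656725
13 [-0.0693 -0.1131] [ 0.0119 -0.1231] 0.082 tilt 97.02077914520119
14 [-0.0627 -0.113 ] [ 0.02   -0.1237] 0.083 tilt 97.37216305431494
scene [[382, 227]]
top [[375, 237], [376, 237], [377, 237], [377, 238], [378, 238], [379, 238], [380, 238], [381, 238], [379, 239], [380, 239], [381, 239]]
```

The drag did work: the tilt is now about 97° (on the same measure that gave 79°) and pad friction holds it. What blocks the onions must be the bail tube, leaning across the lip. At a steeper tilt their weight should overcome the bail's 0.03 N m friction, so I'll drag again for more tilt.

arm_command --plan '[0.015,0,0,0,0.02,0,0.01,0,0,0,0.015,0,0,0,0.015,0,0,0,0.008,0,0,0,0.003,0,0,0,0,0]'

```text
time_s: 25.43
tool_pos: [0.5296, 0.0004, 0.21]
ee_rot: [0.752, 0.659, 0.005, 0.005]
wrist_force: [-3.2, 2.6, 22.2]
finger_gap: 0.0616
```

arm_command --plan '[-0.008,0,0,0,-0.01,0,0.001,0,-0.01,0,0.001,0,-0.01,0,0.0015,0,-0.01,0,0.002,0,0,0,0,0]'

```text
time_s: 25.93
tool_pos: [0.5235, -0.0509, 0.204]
ee_rot: [0.753, 0.658, 0.004, 0.008]
wrist_force: [-1.7, -3.3, 18.8]
finger_gap: 0.0613
```

```bash
cat > t.py <<'E'
from h import *
import sys
def tilt(tag,tcp,v=True):
    S=np.load(f"pics/scene{tag}.npz");f=S["frame"];hsv=cv2.cvtColor(f,cv2.COLOR_RGB2HSV)
    m=((hsv[...,1]<60)&(hsv[...,2]>115)).astype(np.uint8)
    m[:150]=0;m[300:]=0;m[:,:290]=0;m[:,420:]=0
    ed=cv2.Canny(f,60,140)>0; m[ed]=0
    m=cv2.erode(m,np.ones((3,3)))
    for c in blobs(m,250):
        (x,y),(w,h),a=cv2.fitEllipse(c)
        if v: print(tag,"c",round(x,1),round(y,1),"ax",round(w,1),round(h,1),"ang",round(a),"fill",round(cv2.contourArea(c)/(np.pi*w*h/4),2),end="; ")
        q=np.array([.752,.659]);ty=np.array([2*q[0]*q[1],q[1]**2-q[0]**2,0]);tx=np.array([-ty[1],ty[0],0])
        g=np.array(tcp)+[0,0,.028];P=onplane(S,(x,y),g,ty)-g;u,w_=-P@tx,P[2]
        print("rel",round(u,3),round(w_,3),"tilt",round(-28.2-np.degrees(np.arctan2(w_,u)),1))
if __name__=="__main__":
    if len(sys.argv)<2:
        for a in((11,(.517,-.046,.233)),(12,(.5185,-.0504,.2028)),(13,(.517,-.049,.24)),(14,(.52,-.034,.251))): tilt(*a)
    else:
        from workcell import arm
        o=arm.get_obs();t=sys.argv[1]
        print(round(float(o["time_s"]),2),np.round(o["tool_pos"],3),np.round(o["wrist_force"],2))
        for n in("scene","top"): np.savez(f"pics/{n}{t}.npz",**arm.snapshot(n))
        tilt(t,o["tool_pos"])
E
python3 t.py; python3 t.py 15
```

```text
11 c 368.2 221.2 ax 31.6 43.0 ang 50 fill 0.96; rel 0.055 -0.171 tilt 44.0
11 c 345.5 196.1 ax 21.0 31.2 ang 26 fill 0.92; rel -0.025 -0.028 tilt 103.4
11 c 336.8 227.8 ax 10.3 43.8 ang 148 fill 0.99; rel -0.042 -0.129 tilt 79.8
12 c 359.3 233.0 ax 31.3 44.5 ang 36 fill 0.95; rel 0.028 -0.176 tilt 52.6
12 c 325.6 235.1 ax 20.6 44.0 ang 161 fill 1.0; rel -0.076 -0.109 tilt 96.8
12 c 345.1 200.8 ax 21.3 26.9 ang 44 fill 0.92; rel -0.027 -0.017 tilt 119.9
12 c 381.5 241.5 ax 33.7 35.9 ang 124 fill 0.38; rel 0.114 -0.276 tilt 39.3
12 c 319.3 196.5 ax 18.8 22.8 ang 71 fill 0.75; rel -0.097 0.041 tilt -185.4
13 c 361.1 223.5 ax 32.3 46.5 ang 37 fill 0.94; rel 0.03 -0.172 tilt 52.0
13 c 326.9 226.1 ax 20.5 45.4 ang 160 fill 1.0; rel -0.074 -0.11 tilt 95.6
13 c 346.3 190.5 ax 21.7 27.8 ang 41 fill 0.92; rel -0.027 -0.018 tilt 118.2
13 c 382.0 246.1 ax 29.3 39.9 ang 42 fill 0.42; rel 0.12 -0.336 tilt 42.2
14 c 357.7 221.6 ax 32.2 46.1 ang 41 fill 0.94; rel 0.034 -0.17 tilt 50.4
14 c 323.9 225.0 ax 17.3 45.8 ang 157 fill 0.99; rel -0.066 -0.113 tilt 92.2
14 c 340.0 191.0 ax 21.9 32.9 ang 39 fill 0.91; rel -0.028 -0.021 tilt 114.3
14 c 380.0 246.7 ax 32.3 42.0 ang 36 fill 0.42; rel 0.129 -0.347 tilt 41.5
25.93 [ 0.524 -0.051  0.204] [-1.71 -3.26 18.84]
15 c 353.4 232.1 ax 31.0 46.7 ang 31 fill 0.94; rel 0.013 -0.168 tilt 57.3
15 c 319.1 231.0 ax 25.7 45.3 ang 169 fill 1.0; rel -0.091 -0.089 tilt 107.7
15 c 375.2 245.8 ax 34.6 55.2 ang 56 fill 0.48; rel 0.099 -0.292 tilt 43.1
15 c 343.5 196.5 ax 21.4 26.9 ang 55 fill 0.92; rel -0.029 -0.007 tilt 138.0
```

The measurement now works without viewing (the foot-disc ellipse): the tilt is 108° and rising. I'll continue.

arm_command --plan '[-0.008,0,0.001,0,-0.008,0,0.001,0,-0.008,0,0.001,0,-0.008,0,0.002,0,0,0,0,0,0,0,0,0]'

```text
time_s: 26.53
tool_pos: [0.5129, -0.079, 0.1884]
ee_rot: [0.753, 0.659, -0.001, -0.001]
wrist_force: [-0.1, -0.8, -3.4]
finger_gap: 0.0614
```

```bash
python3 t.py 16 | grep -E "^[0-9.]+ \[|fill (1|0.99)"
```

```text
26.53 [ 0.513 -0.079  0.188] [-0.13 -0.77 -3.43]
16 c 334.7 232.1 ax 22.1 43.6 ang 162 fill 1.0; rel -0.08 -0.098 tilt 101.1
```

arm_command --plan '[0,0,0.008,0,0,0,0.008,0,0,0,0.008,0,0,0,0.006,0,0,0,0,0,0,0,0,0]'

```text
time_s: 27.13
tool_pos: [0.5239, -0.0878, 0.1752]
ee_rot: [0.751, 0.66, 0.002, 0.017]
wrist_force: [-3.8, -17.6, 34.9]
finger_gap: 0.0614
```

```bash
python3 t.py 17 | grep -E "^[0-9.]+ \[|fill (1|0.99)"
```

```text
27.13 [ 0.524 -0.088  0.175] [ -3.78 -17.59  34.95]
17 c 334.7 230.4 ax 25.1 43.4 ang 165 fill 1.0; rel -0.079 -0.098 tilt 100.6
```

arm_command --plan '[0,0,-0.01,0,0,0,-0.008,0,0,0,0,0,-0.008,0,0.003,0,-0.008,0,0.003,0,-0.008,0,0.003,0,-0.008,0,0.003,0,-0.008,0,0.003,0,0,0,0,0]'

```text
time_s: 27.98
tool_pos: [0.5086, -0.1181, 0.162]
ee_rot: [0.752, 0.659, 0.0, -0.001]
wrist_force: [0.5, 0.4, 3.7]
finger_gap: 0.0616
```

```bash
python3 t.py 18 | grep -E "^[0-9.]+ \[|fill (1|0.99)"
```

```text
27.98 [ 0.509 -0.118  0.162] [0.47 0.4  3.67]
18 c 339.2 224.1 ax 34.8 45.1 ang 16 fill 1.0; rel -0.107 -0.051 tilt 126.5
```

The tilt is 126°, with the mouth inside the tin. I'll lift straight up so the onions drop out.

arm_command --plan '[0,0,-0.02,0,0,0,-0.025,0,0,0,-0.025,0,0,0,-0.01,0,0,0,0,0,0,0,0,0,0,0,0,0,0,0,0,0,0,0,0,0,0,0,0,0]'

```text
time_s: 28.92
tool_pos: [0.5082, -0.1181, 0.2415]
ee_rot: [0.752, 0.659, -0.001, -0.001]
wrist_force: [-1.0, -0.4, -2.1]
finger_gap: 0.0612
```

```bash
python3 t.py 19 | grep -E "^[0-9.]+ \[|fill (1|0.99)"
python3 - <<'E'
from h import *
for n in("scene","top"):
    f=np.load(f"pics/{n}19.npz")["frame"];hsv=cv2.cvtColor(f,cv2.COLOR_RGB2HSV)
    m=(hsv[...,0]<20)&(hsv[...,1]>110)&(hsv[...,2]>40);m[:180]=0;m[310:]=0;m[:,:310]=0;m[:,450:]=0
    for c in blobs(m,5): print(n,cv2.boundingRect(c),cv2.contourArea(c))
E
```

```text
28.92 [ 0.508 -0.118  0.241] [-1.   -0.35 -2.12]
19 c 343.4 204.5 ax 34.2 47.4 ang 10 fill 1.0; rel -0.101 -0.063 tilt 119.6
scene (355, 238, 22, 19) 278.5
scene (335, 231, 13, 5) 15.0
top (343, 207, 26, 14) 220.0
```

The weight fell to about 2.1 N and there are onion-coloured blobs in the tin, so the pail is empty. I'll raise it and carry it to the open worktop at the left front, then check the tin from above.

arm_command --plan '[0,0,-0.02,0,0,0,-0.03,0,0,0,-0.015,0,0.0234,-0.0121,0,0,0.0234,-0.0121,0,0,0.0234,-0.0121,0,0,0.0234,-0.0121,0,0,0.0234,-0.0121,0,0,0.0234,-0.0121,0,0,0.0234,-0.0121,0,0,0.0234,-0.0121,0,0,0.0234,-0.0121,0,0,0.0234,-0.0121,0,0,0,0,0,0]'

```text
time_s: 30.18
tool_pos: [0.418, 0.133, 0.3079]
ee_rot: [0.751, 0.66, 0.001, -0.001]
wrist_force: [-0.9, 0.8, -2.4]
finger_gap: 0.0615
```

arm_command --plan '[0,0,0,5,0,0,0,6.5,0,0,0,6.5,0,0,0,6.5,0,0,0,6.5,0,0,0,6.5,0,0,0,6.5,0,0,0,6.5,0,0,0,6.5,0,0,0,6.5,0,0,0,6.5,0,0,0,6.5,0,0,0,4.5,0,0,0,0]'

```text
time_s: 31.35
tool_pos: [0.4195, 0.1292, 0.3076]
ee_rot: [1.0, 0.011, -0.0, -0.0]
wrist_force: [0.0, 1.1, -1.9]
finger_gap: 0.0615
```

```bash
cat > on.py <<'E'
from workcell import arm
from h import *
import sys
t=sys.argv[1];o=arm.get_obs();print(round(float(o["time_s"]),2),np.round(o["tool_pos"],3),np.round(o["ee_rot"],3),np.round(o["wrist_force"],2))
for n in("scene","top"):
    s=arm.snapshot(n);np.savez(f"pics/{n}{t}.npz",**s)
    hsv=cv2.cvtColor(s["frame"],cv2.COLOR_RGB2HSV)
    m=(hsv[...,0]<20)&(hsv[...,1]>110)&(hsv[...,2]>40);m[:170]=0;m[330:]=0;m[:,:220]=0;m[:,450:]=0
    for c in blobs(m,40):
        b=cv2.boundingRect(c);mm=cv2.moments(c);p=(mm["m10"]/mm["m00"],mm["m01"]/mm["m00"])
        print(n,b,cv2.contourArea(c),"z=.031:",onz(s,p,.031).round(3))
E
python3 on.py 20
```

```text
31.35 [0.42  0.129 0.308] [ 1.     0.011 -0.    -0.   ] [ 0.05  1.11 -1.86]
scene (355, 236, 22, 21) 329.0 z=.031: [ 0.487 -0.076  0.031]
scene (338, 219, 20, 21) 223.0 z=.031: [ 0.549 -0.079  0.031]
scene (306, 285, 28, 22) 183.0 z=.031: [0.455 0.105 0.031]
scene (220, 179, 10, 23) 123.5 z=.031: [0.875 0.092 0.031]
top (345, 246, 26, 27) 505.5 z=.031: [ 0.489 -0.079  0.031]
top (344, 215, 26, 26) 501.0 z=.031: [ 0.554 -0.079  0.031]
```

Both onions are in the tin, at (0.488,−0.078) and (0.552,−0.079), and the two views agree. Next I'll find the pail's tilt in this orientation before standing it up.

```bash
cat > tt.py <<'E'
from h import *
import sys
def top(tag,tcp):
    S=np.load(f"pics/top{tag}.npz");f=S["frame"];hsv=cv2.cvtColor(f,cv2.COLOR_RGB2HSV)
    m=((hsv[...,1]<60)&(hsv[...,2]>115)).astype(np.uint8);m[:120]=0;m[330:]=0;m[:,:180]=0;m[:,325:]=0
    m[cv2.Canny(f,60,140)>0]=0;m=cv2.erode(m,np.ones((3,3)))
    for c in blobs(m,60):
        (x,y),(w,h),a=cv2.fitEllipse(c);z=tcp[2]-.04
        print("c",round(x),round(y),"ax",round(w),round(h),"ang",round(a),"fill",round(cv2.contourArea(c)/(np.pi*w*h/4),2),"rel@z-.04",(onz(S,(x,y),z)-np.array(tcp)).round(3),cv2.boundingRect(c))
if len(sys.argv)>2:
    from workcell import arm
    o=arm.get_obs();print(round(float(o["time_s"]),2),np.round(o["tool_pos"],3),np.round(o["wrist_force"],2))
    np.savez(f"pics/top{sys.argv[1]}.npz",**arm.snapshot("top"));top(sys.argv[1],o["tool_pos"])
else: top(sys.argv[1],(.42,.129,.308))
E
python3 tt.py 20
```

```text
c 259 177 ax 59 115 ang 83 fill 0.67 rel@z-.04 [ 0.219 -0.035 -0.04 ] (205, 148, 119, 62)
c 229 253 ax 40 71 ang 84 fill 1.0 rel@z-.04 [ 0.101  0.012 -0.04 ] (193, 232, 73, 43)
c 208 293 ax 43 49 ang 46 fill 0.52 rel@z-.04 [ 0.039  0.045 -0.04 ] (190, 270, 48, 51)
c 262 292 ax 23 51 ang 1 fill 0.89 rel@z-.04 [ 0.04  -0.038 -0.04 ] (251, 264, 25, 57)
c 251 222 ax 24 57 ang 91 fill 0.55 rel@z-.04 [ 0.149 -0.022 -0.04 ] (217, 210, 61, 29)
c 236 127 ax 14 65 ang 90 fill 0.57 rel@z-.04 [ 0.299  0.    -0.04 ] (205, 121, 69, 14)
c 239 303 ax 15 27 ang 48 fill 0.68 rel@z-.04 [ 0.023 -0.003 -0.04 ] (225, 290, 23, 22)
c 305 301 ax 18 38 ang 96 fill 0.39 rel@z-.04 [ 0.025 -0.106 -0.04 ] (283, 292, 41, 19)
c 286 265 ax 12 34 ang 97 fill 0.6 rel@z-.04 [ 0.081 -0.076 -0.04 ] (271, 257, 33, 15)
c 228 315 ax 10 41 ang 99 fill 0.55 rel@z-.04 [ 0.005  0.014 -0.04 ] (208, 308, 42, 15)
c 226 281 ax 5 43 ang 87 fill 0.64 rel@z-.04 [ 0.058  0.017 -0.04 ] (208, 278, 40, 7)
c 304 312 ax 12 32 ang 97 fill 0.32 rel@z-.04 [ 0.009 -0.104 -0.04 ] (284, 305, 39, 14)
c 294 126 ax 6 33 ang 76 fill 0.43 rel@z-.04 [ 0.299 -0.09  -0.04 ] (276, 121, 37, 12)
```

The foot disc confirms a tilt of about 120°. I'll lower the lip to the worktop, then swing the grip heel-ward in an arc about the lip.

arm_command --plan '[0,0,0.015,0,0,0,0.025,0,0,0,0.025,0,0,0,0.025,0,0,0,0.025,0,0,0,0.02,0,0,0,0.015,0,0,0,0,0,0,0,0,0]'

```text
time_s: 32.2
tool_pos: [0.4189, 0.1294, 0.1575]
ee_rot: [1.0, 0.013, -0.002, 0.0]
wrist_force: [-1.0, -0.6, -3.3]
finger_gap: 0.0614
```

```bash
python3 tt.py 21 1 | head -4
```

```text
32.2 [0.419 0.129 0.157] [-1.01 -0.64 -3.35]
c 261 184 ax 83 122 ang 82 fill 0.74 rel@z-.04 [ 0.221 -0.02  -0.04 ] (205, 142, 119, 90)
c 245 250 ax 28 56 ang 88 fill 0.99 rel@z-.04 [ 0.098  0.01  -0.04 ] (216, 234, 59, 31)
c 267 285 ax 30 44 ang 41 fill 0.58 rel@z-.04 [ 0.031 -0.03  -0.04 ] (242, 260, 39, 42)
```

arm_command --plan '[0,0,0.004,0,0,0,0.004,0,0,0,0.002,0,0,0,0,0]'

```text
time_s: 32.58
tool_pos: [0.4203, 0.1297, 0.1487]
ee_rot: [1.0, 0.012, 0.001, -0.0]
wrist_force: [-0.2, 0.9, -0.4]
finger_gap: 0.0616
```

arm_command --plan '[0.01,0,-0.002,0,0.01,0,-0.002,0,0.01,0,-0.0015,0,0.01,0,-0.001,0,0.01,0,0,0,0.01,0,0,0,0.01,0,0.001,0,0.01,0,0.0015,0,0.01,0,0.002,0,0,0,0,0]'

```text
time_s: 33.42
tool_pos: [0.5114, 0.1317, 0.1495]
ee_rot: [1.0, 0.012, 0.0, -0.0]
wrist_force: [0.5, -0.4, 2.3]
finger_gap: 0.0614
```

```bash
python3 tt.py 22 1 | head -5
```

```text
33.42 [0.511 0.132 0.149] [ 0.46 -0.39  2.27]
c 258 175 ax 61 114 ang 82 fill 0.71 rel@z-.04 [ 0.147 -0.016 -0.04 ] (205, 143, 119, 66)
c 213 273 ax 16 66 ang 86 fill 0.79 rel@z-.04 [-0.039  0.07  -0.04 ] (182, 263, 60, 21)
c 243 127 ax 14 82 ang 90 fill 0.56 rel@z-.04 [ 0.239  0.012 -0.04 ] (205, 121, 86, 16)
c 309 134 ax 23 26 ang 137 fill 0.67 rel@z-.04 [ 0.225 -0.115 -0.04 ] (296, 121, 28, 27)
```

The tilt is now about 90°. I'll lift briefly and step back 75 mm, so the final stand stays clear of the jars, then continue.

arm_command --plan '[0,0,-0.01,0,0,0,-0.01,0,-0.015,0,0,0,-0.02,0,0,0,-0.02,0,0,0,-0.02,0,0,0,0,0,0,0,0,0,0.01,0,0,0,0.01,0,0,0,0.002,0,0.008,0,0.002,0,0.008,0,0.002,0,0.008,0,0.003,0,0.008,0,0.003,0,0,0,0,0]'

```text
time_s: 34.72
tool_pos: [0.4697, 0.1306, 0.1392]
ee_rot: [1.0, 0.012, 0.001, -0.0]
wrist_force: [-1.3, -0.8, 9.1]
finger_gap: 0.0609
```

arm_command --plan '[0.009,0,-0.0015,0,0.009,0,-0.001,0,0.009,0,-0.0005,0,0.009,0,0,0,0.009,0,0.0005,0,0.009,0,0.001,0,0.009,0,0.0015,0,0.007,0,0.002,0,0,0,0,0]'

```text
time_s: 35.47
tool_pos: [0.5386, 0.1324, 0.136]
ee_rot: [1.0, 0.012, 0.001, -0.0]
wrist_force: [-1.7, -0.8, 5.5]
finger_gap: 0.0616
```

```bash
python3 on.py 23
python3 - <<'E'
from h import *
# pail mouth / light interior as seen from top and scene
for n,(x0,y0,x1,y1) in {"top":(190,150,340,330),"scene":(220,180,420,390)}.items():
    f=np.load(f"pics/{n}23.npz")["frame"];hsv=cv2.cvtColor(f,cv2.COLOR_RGB2HSV)
    m=((hsv[...,1]<60)&(hsv[...,2]>100));z=np.zeros_like(m);z[y0:y1,x0:x1]=m[y0:y1,x0:x1]
    z=cv2.morphologyEx(z.astype(np.uint8),cv2.MORPH_OPEN,np.ones((3,3)))
    for c in blobs(z,200): print(n,cv2.contourArea(c),cv2.boundingRect(c),np.round(cv2.fitEllipse(c)[1]),round(cv2.fitEllipse(c)[2]))
E
```

```text
35.47 [0.539 0.132 0.136] [ 1.     0.012  0.001 -0.   ] [-1.69 -0.82  5.5 ]
scene (355, 236, 22, 21) 337.5 z=.031: [ 0.487 -0.076  0.031]
scene (337, 224, 21, 17) 203.5 z=.031: [ 0.55  -0.068  0.031]
scene (315, 304, 29, 21) 185.5 z=.031: [0.405 0.119 0.031]
scene (220, 177, 11, 25) 147.5 z=.031: [0.875 0.091 0.031]
top (344, 246, 27, 27) 508.5 z=.031: [ 0.489 -0.079  0.031]
top (344, 214, 26, 27) 501.5 z=.031: [ 0.555 -0.079  0.031]
top 5376.5 (204, 150, 136, 64) [ 58. 148.] 78
top 1145.5 (282, 285, 58, 37) [30. 55.] 89
top 888.5 (190, 239, 55, 23) [20. 67.] 85
top 787.0 (208, 275, 38, 39) [35. 39.] 144
top 519.0 (266, 246, 21, 56) [17. 57.] 170
top 265.0 (294, 212, 19, 30) [16. 29.] 166
top 240.5 (310, 240, 28, 53) [ 61. 107.] 47
top 235.0 (265, 304, 22, 23) [21. 23.] 156
scene 5695.0 (220, 236, 128, 91) [ 70. 124.] 113
scene 5293.0 (299, 288, 121, 102) [ 54. 156.] 51
scene 610.0 (333, 243, 43, 41) [23. 50.] 135
scene 516.0 (349, 273, 46, 42) [15. 56.] 48
scene 371.0 (220, 180, 32, 30) [20. 37.] 57
scene 267.0 (220, 216, 34, 22) [16. 37.] 64
```

arm_command --plan '[0.009,0,0.0015,0,0.009,0,0.002,0,0.009,0,0.0025,0,0.008,0,0.0025,0,0.01,0,0.005,0,0.01,0,0.006,0,0.01,0,0.0065,0,0,0,0,0]'

```text
time_s: 36.23
tool_pos: [0.6039, 0.134, 0.1089]
ee_rot: [1.0, 0.012, 0.001, -0.0]
wrist_force: [-0.1, 0.3, 4.0]
finger_gap: 0.0614
```

```bash
python3 on.py 24 | grep -v top
python3 - <<'E'
from h import *
f=np.load("pics/scene24.npz")["frame"];cv2.imwrite("pics/s24.png",f[:,:,::-1])
hsv=cv2.cvtColor(f,cv2.COLOR_RGB2HSV);m=((hsv[...,1]<60)&(hsv[...,2]>100)).astype(np.uint8);m[:180]=0;m[:,:200]=0;m[:,400:]=0
m[cv2.Canny(f,60,140)>0]=0;m=cv2.erode(m,np.ones((3,3)))
for c in blobs(m,150): e=cv2.fitEllipse(c);print(cv2.contourArea(c),np.round(e[0]),np.round(e[1]),round(e[2]),round(cv2.contourArea(c)/(np.pi*e[1][0]*e[1][1]/4),2))
E
```

```text
36.23 [0.604 0.134 0.109] [ 1.     0.012  0.001 -0.   ] [-0.15  0.28  3.96]
scene (355, 236, 22, 21) 338.0 z=.031: [ 0.487 -0.076  0.031]
scene (337, 219, 21, 22) 314.0 z=.031: [ 0.555 -0.077  0.031]
scene (220, 170, 11, 32) 181.5 z=.031: [0.878 0.089 0.031]
scene (296, 275, 29, 20) 176.5 z=.031: [0.492 0.102 0.031]
4323.0 [360. 364.] [ 50. 130.] 49 0.84
837.0 [235. 258.] [30. 45.] 68 0.8
773.5 [344. 309.] [ 17. 113.] 57 0.5
682.0 [289. 276.] [23. 38.] 7 0.98
535.0 [223. 221.] [22. 64.] 41 0.48
425.0 [308. 263.] [20. 37.] 148 0.74
231.0 [277. 264.] [13. 39.] 27 0.58
207.0 [357. 263.] [12. 33.] 119 0.66
191.0 [327. 298.] [12. 46.] 47 0.44
```

arm_command --plan '[0.008,0,0.0065,0,0.008,0,0.0075,0,0.008,0,0.0085,0,0.007,0,0.0085,0,0.007,0,0.009,0,0.006,0,0.009,0,0,0,0,0]'

```text
time_s: 36.92
tool_pos: [0.6476, 0.135, 0.0601]
ee_rot: [1.0, 0.012, 0.002, -0.0]
wrist_force: [3.6, -0.4, 3.7]
finger_gap: 0.0613
```

arm_command --plan '[0.004,0,0.008,0,0.003,0,0.007,0,0.002,0,0.006,0,0.001,0,0.004,0,0,0,0,0]'

```text
time_s: 37.33
tool_pos: [0.6552, 0.1354, 0.0346]
ee_rot: [1.0, 0.012, -0.001, -0.0]
wrist_force: [3.1, -0.5, 3.1]
finger_gap: 0.0615
```

arm_command --plan '[0,0,0.003,0,0,0,0,0]'

```text
time_s: 37.5
tool_pos: [0.6555, 0.1354, 0.0327]
ee_rot: [1.0, 0.012, 0.0, -0.0]
wrist_force: [4.2, -0.3, 3.8]
finger_gap: 0.0615
```

arm_command --plan '[0,0,0,0,0,0,0,0,0,0,0,0,0,0,0,0,0,0,0,0,0,0,0,0]' --jaw 1

```text
time_s: 38.0
tool_pos: [0.6551, 0.1355, 0.0325]
ee_rot: [1.0, 0.012, -0.0, 0.0]
wrist_force: [0.5, 0.2, -0.2]
finger_gap: 0.0853
```

arm_command --plan '[0,0,-0.01,0,0,0,-0.02,0,0,0,-0.03,0,0,0,-0.03,0,0,0,-0.035,0,0,0,-0.035,0,0,0,-0.035,0,0,0,-0.03,0,0.02,-0.02,0,0,0.02,-0.035,0,0,0.02,-0.035,0,0,0,-0.035,0,0,0,-0.03,0,0,0,0,0,0,0,0,0,0]'

```text
time_s: 39.25
tool_pos: [0.7111, 0.2937, 0.2581]
ee_rot: [1.0, 0.014, 0.0, 0.0]
wrist_force: [0.5, 0.7, 0.2]
finger_gap: 0.0854
```

```bash
python3 on.py 25
python3 - <<'E'
from h import *
S={n:np.load(f"pics/{n}25.npz") for n in("scene","top")}
T=S["top"];f=T["frame"];hsv=cv2.cvtColor(f,cv2.COLOR_RGB2HSV)
m=(hsv[...,1]<70).astype(np.uint8);z=np.zeros_like(m);z[150:300,205:325]=m[150:300,205:325]
z=cv2.morphologyEx(z,cv2.MORPH_OPEN,np.ones((3,3)))
for c in blobs(z,300): print(cv2.contourArea(c),cv2.boundingRect(c),np.round(cv2.minEnclosingCircle(c)[0]),round(cv2.minEnclosingCircle(c)[1]))
g=cv2.GaussianBlur(cv2.cvtColor(f,cv2.COLOR_RGB2GRAY),(3,3),0)[150:300,205:325]
h=cv2.HoughCircles(g,cv2.HOUGH_GRADIENT,1.2,15,param1=100,param2=25,minRadius=24,maxRadius=44)
print("hough",None if h is None else (h[0]+[205,150,0]).round(1).tolist())
cv2.imwrite("pics/v25.png",np.hstack([cv2.resize(f[140:300,200:330,::-1],(400,492)),cv2.resize(S["scene"]["frame"][170:330,220:350,::-1],(400,492))]))
E
```

```text
39.25 [0.711 0.294 0.258] [1.    0.014 0.    0.   ] [0.49 0.66 0.23]
scene (355, 236, 22, 21) 332.5 z=.031: [ 0.487 -0.076  0.031]
scene (337, 227, 21, 14) 160.5 z=.031: [ 0.547 -0.065  0.031]
scene (270, 239, 28, 19) 149.5 z=.031: [0.615 0.084 0.031]
scene (220, 182, 11, 20) 134.5 z=.031: [0.87  0.094 0.031]
top (345, 246, 26, 27) 506.0 z=.031: [ 0.489 -0.079  0.031]
top (344, 215, 26, 26) 501.0 z=.031: [ 0.554 -0.079  0.031]
top (220, 238, 38, 10) 236.5 z=.031: [0.525 0.166 0.031]
17649.5 (205, 150, 120, 150) [264. 224.] 95
hough [[245.2, 225.0, 36.7], [272.8, 213.0, 28.8]]
```

The viewer's limit is reached, so the upright check is numeric. The rim circle is at top pixel (245,225) with r = 36.7 (37.5 expected for z = 0.105). I'll check the bail height and the pail floor's circle too.

Run:
```python
from h import *
S={n:np.load(f"pics/{n}25.npz") for n in("scene","top")};T,Sc=S["top"],S["scene"]
def orange(s,x0,y0,x1,y1):
    hsv=cv2.cvtColor(s["frame"],cv2.COLOR_RGB2HSV);m=(hsv[...,0]<20)&(hsv[...,1]>110)&(hsv[...,2]>40);z=np.zeros_like(m);z[y0:y1,x0:x1]=m[y0:y1,x0:x1]
    return cv2.minAreaRect(blobs(z,40)[0])[0]
b,e=tri(T,orange(T,215,230,265,255),Sc,orange(Sc,262,230,305,265));print("bail tube",b.round(3),"err",e.round(4))
c=onz(T,(245.2,225),.105);print("rim centre",c.round(3),"bail arm",(b-[c[0],c[1],.092]).round(3),np.linalg.norm(b-[c[0],c[1],.092]).round(3))
# rim edge: dark rim pixels on rays from the centre, both views -> ellipse
def rim(s,c,pred):
    g=cv2.cvtColor(s["frame"],cv2.COLOR_RGB2GRAY).astype(float);pts=[]
    for a in np.radians(np.arange(0,360,4)):
        d=np.array([np.cos(a),np.sin(a)]);best=None
        k=np.arange(pred-4,pred+5,.5);v=[g[int(round(c[1]+t*d[1])),int(round(c[0]+t*d[0]))] for t in k]
        i=int(np.argmin(v)); pts.append((c[0]+k[i]*d[0],c[1]+k[i]*d[1]))
    return cv2.fitEllipse(np.array(pts,np.float32))
print("top rim ellipse",rim(T,(245.2,225),36.5))
g=cv2.GaussianBlur(cv2.cvtColor(T["frame"],cv2.COLOR_RGB2GRAY),(3,3),0)[185:265,205:285]
for p in(22,16,12):
    h=cv2.HoughCircles(g,cv2.HOUGH_GRADIENT,1,6,param1=60,param2=p,minRadius=22,maxRadius=30)
    if h is not None: print(p,(h[0][:5]+[205,185,0]).round(1).tolist())
X=lambda P:(lambda q:(q[:2]/q[2]).round(1))(T["K"]@(T["R"]@P+T["t"]))
print("expected floor circle px",X(np.array([c[0],c[1],.003])),"per 0.1rad shift",X(np.array([c[0]+.0105,c[1],.003])))
# heel top edge: dark strip, expected point on +x side
print("expected heel edge px",X(np.array([c[0]+.115,c[1],.060])))
x,y=X(np.array([c[0]+.115,c[1],.060]));gg=cv2.cvtColor(T["frame"],cv2.COLOR_RGB2GRAY)
print("column profile rows",[(r,int(gg[r,int(x)-8:int(x)+9].mean())) for r in range(int(y)-14,int(y)+15,2)])
```

```text
bail tube [0.532 0.143 0.174] err 0.0011
rim centre [0.563 0.141 0.105] bail arm [-0.03   0.002  0.082] 0.088
top rim ellipse ((246.70753479003906, 226.3539581298828), (71.98799133300781, 74.24131774902344), 47.298160552978516)
22 [[255.5, 225.5, 27.2], [255.5, 233.5, 23.9]]
16 [[255.5, 225.5, 27.2], [254.5, 217.5, 27.2], [257.5, 234.5, 24.9], [238.5, 236.5, 27.2], [236.5, 222.5, 23.9]]
12 [[255.5, 225.5, 27.2], [254.5, 217.5, 27.2], [240.5, 234.5, 29.4], [235.5, 221.5, 27.2], [251.5, 233.5, 27.2]]
expected floor circle px [252.5 224.4] per 0.1rad shift [252.5 219.5]
expected heel edge px [248.3 167.7]
column profile rows [(153, 176), (155, 185), (157, 188), (159, 188), (161, 184), (163, 177), (165, 182), (167, 109), (169, 123), (171, 106), (173, 228), (175, 223), (177, 223), (179, 223), (181, 224)]
```

The heel edge is within 2 px of the upright prediction and the bail length fits. The pail stands 0.27 m from the tin's centre, so I'm handing in the job.

```bash
python3 -c "
from workcell import arm
print(arm.get_obs()['time_s'],arm.close_job())"
```

```text
the job is handed in; nothing more can be done
39.35 None
```

I handed the job in at 39.35 s. Both onions are in the tin and the empty pail stands on the worktop, released, but no verdict was reported.

**What I did**
- **Lift and place:** I lifted the pail by its bail, turned it about 81° and stood it left of the tin. It was at (0.001, 0.215) m in the tin's frame, with the heel grip pointing away from the tin.
- **Tipping:** Hanging by the heel grip, the pail stopped at about 79° and the onions stayed in; at about 97° they still did, most likely held back by the leaning bail. I dragged the pail over the tin's left rim until it reached about 126°, and both onions dropped into the tin.
- **Standing it up:** I rolled the pail back upright on its lip and foot edge, on clear worktop about 0.27 m from the tin's centre, and let go.

**Last checks**
- **Onions:** both views put them at about (0.488, −0.078) and (0.553, −0.079), well inside the tin.
- **Pail upright:** rim size, heel edge and bail length fit an upright pail at (0.563, 0.141). One check disagreed slightly: the circle of the pail's floor was about 3 px off sideways, or 0.06 rad if real, which is still inside the 0.1 limit. I took it as edge noise.
- **Robot:** the wrist force is near zero and the gripper is clear.

**Unconfirmed or rough**
- **No final picture:** I had used all 12 views, so these last checks are numeric only.
- **Contact with the tin:** two presses on the rim reached about 23 N and 35 N at the wrist. I did not measure the tin again after those presses.
- **Mug and salt shaker:** I never drove the arm near them, but I did not measure them at the end.

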